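# Switch off the isolator and hold its label holder home behind the lip

### The arm

A 6-joint arm with a two-finger parallel gripper is mounted at the origin on the work surface. World frame = base frame: x ahead of the robot, y to its left, z up, the work surface at z = 0. Lengths are in m, angles in rad, forces in N, time in s.
With the tool pointing down it reaches from about 0.3 to 0.875 m from the base axis. Payload 6.4 kg.
Tool frame: the origin (TCP) lies midway between the tips of the shut fingers; the grasp point (between the pads) lies ctrl.grip_depth behind it (ctrl.grip_depth is the distance from the TCP to the grasp point, in m); x points along the fingers, y is the direction in which the jaws open and shut, and the axes are right-handed (so a half turn about x gives the same grasp; the last joint's range is limited). The gripper opens to 85 mm and grips with 20 to 120 N. Pads are 22 mm wide; open, the fingers measure 114 mm over their backs; the gripper's body (76 mm by 85 mm) begins 54 mm behind the grasp point. The pads swing forward as they close: fully open they stand 13 mm farther back than shut.
Start: joints at [1.117, 0.181, 1.607, -0, 1.354, -0.206], TCP at [0.141, 0.557, 0.21] pointing down, gripper open.
Joint ranges: [-2.99, 2.99], [-0.89, 2.07], [0.3, 2.58], [-1.14, 4.28], [0, 2.63], [-3.12, 3.12]. Speed limits (rad/s): [2.57, 2.57, 3.01, 3.14, 3.14, 3.14].

### API

Orientations are given as a unit quaternion [w, x, y, z].
In Python, from bench import ctrl gives the robot as it stands.
- The arm moves only by the tool carry_out, never from a script. Its argument "motion" is one flat list of numbers, 7 for each row, row after row: the turn, a rotation vector about the tool's x, y, z in degrees, then the shift along the tool's x, y, z in m, then the gripper's target within -1 to 1 (shut at 1, half-way at 0, fully open at -1). A call has 1 to 10 rows; each row shifts and turns the pose as measured when the row begins, along the tool's axes as they then stand; what a row does not reach is not made up. A row lasts 1/10 s, in which the tool goes at most 50 mm and 8.59 degrees, less where a joint would pass 70% of its speed; a pose out of reach is approached as far as the arm can. A call with a gripper value outside its range is refused whole. The fingers move at their own pace and stop on an object; the grip force is fixed at half the most. Time passes only in rows, so rows that do not move let the fingers close. It gives the time, the measured TCP pose, the force and the opening at its end, in the units of the state.
- ctrl.get_obs(): the state, without advancing time (a new reading comes with each control period).
- ctrl.camera(name): name is "scene" or "side" or "wrist"; returns the picture (400x640x3 uint8, blue, green, red); there is no depth.
- ctrl.camera_params(name): a dict with "mtx" (3x3 intrinsics, pixels), "pose" (4x4, takes a point from camera to world coordinates); the wrist camera has in their place "hand_eye" (4x4, takes a point from camera to tool coordinates, whose origin is the TCP and whose axes are the tool frame's). Camera axes: x right, y down, z forward; pixel columns grow to the right and rows downward; lengths in m; the calibration is good to about 2 mm. A picture is of the moment at which its call begins: read the wrist's pose just before it. camera_params takes no time and is no camera call.
- ctrl.hand_in(): hands the job in, once; it reports no verdict.
Trained networks look in the newest picture that a camera, given by its name, has taken for a name from the list of things; names that differ only in an ending like _2 or _b are one class to them, and where a whole thing is asked for, a point or a joint stands for the part that bears it (a point fixed in the world has none). Each returns a list of dicts, best first, with "conf" (0 to 1); they miss things now and then, are a little off and sometimes report something else, mostly with a low value. They report only what shows in the picture. A call takes as long as a camera call. They do not tell look-alikes from the thing itself.
- ctrl.boxes_of(camera, thing): "point" ([x, y, z] in m, in the coordinates of the camera as it stood for that picture, good to about 4 mm: the middle of the surface that is visible of it).
- ctrl.trace(camera, thing): "pixels" (400x640 bool, what is visible of it).
- ctrl.landmark_of(camera, thing): "point" ([x, y, z] in m, in the coordinates of the camera as it stood for that picture, good to about 4 mm: a listed point, or the origin of a listed thing).
The state is a dict: "time_s": time; "q": joint angles; "dq": joint speeds; "joint_efforts": joint torques, N m; "eef_pos": TCP position; "eef_rot": TCP orientation; "wrist_force": force on the tool from outside, world axes, zero at the start; "torque": the same for the moment, N m; "opening": opening from 0.0 (shut) to 1.0 (fully open).
Only numpy, scipy, OpenCV 4.12 (cv2) and the standard library are available. Lean on these libraries where they do the work, as an engineer would, in place of code of your own. Each camera call takes 0.05 s, during which the arm holds its last target. There are 200 camera calls.

### The job

The bench sander is being taken out of use: first turn the bar handle on top of the isolator box a quarter turn clockwise (seen from above), fully from on to off. Then lift the label holder out of its wooden block and push it upright down behind the lip on the side of the box, against the spring, until it is fully home, and finish right there: still holding it pressed down, not letting go. Leave the tin, jar, tape roll and brush where they are.

Things in the scene. Friction and masses are not known exactly. Their poses are not given: they have to be found in the camera images.
- isolator: Grey isolator box, fixed to the bench, 140 mm (its x) by 160 mm (its y) by 100 mm tall; origin at the centre of its underside, z up. The flat top is at height 100 mm. Along its +x side runs an upright open-topped aluminium channel (see channel_mouth).
- handle (a joint): Turn of the bar handle about the vertical: 0 = on (bar along the box's x, towards the channel), 1.57 = off (bar along the box's y, parallel to the channel); grows clockwise seen from above. Over-centre detents: it snaps to the nearer end stop when let go, about 0.1 N m to start it.
- handle_grip (a point): Centre of the black bar handle, on its turning axis, 26 mm above the box top (20 mm behind the box centre along the box's x). The point's x axis is the bar's long direction. The bar is 76 mm long, 14 mm wide, 28 mm tall: 12 to 40 mm above the box top, over a black disc of 33 mm radius that is 6 mm high.
- channel_mouth (a point): Middle of the channel at the height of the lip's straight top, 85 mm above the bench; axes as the box: x across the channel (pointing away from the box), y along it. The channel is 12 mm wide between box and lip and 90 mm long between its closed ends; above this point both walls flare apart as a funnel, up to 99 mm above the bench (mouth about 30 mm wide). The sprung foot closes its bottom.
- foot (a joint): Sinking (m) of the black sprung foot in the channel: 0 = up (its top 70 mm above the bench), 0.012 = fully down (58 mm above the bench, a firm stop). About 3 N to start it, 8 N when fully down; it springs back up when let go, and the holder's weight alone does not sink it.
- holder: The label holder: a flat grey plastic plate with white paper on both faces, 8 mm thick (its x), 80 mm wide (its y), 95 mm tall (its z), 40 to 80 g; origin at the centre of its lower edge. Both faces alike: either way round is right.
- holder_mid (a point): Centre of the label holder, half-way up (47.5 mm above its lower edge); axes as the holder.
- block: Fixed wooden block in which the holder stands upright at the start, 70 mm (its x) by 110 mm (its y) by 35 mm tall, origin at the centre of its underside. Its slot is 11 mm by 88 mm, its floor 8 mm above the bench, so that the upper 68 mm of the holder stand out.
- tin: Bystander: steel tin, 55 by 90 by 146 mm tall with its cap; origin at the centre of its underside. Leave alone.
- jar: Bystander: jar, 60 mm across, 75 mm tall; origin at the centre of its underside. Leave alone.
- tape: Bystander: roll of tape lying flat, 90 mm across, 24 mm high; origin at the centre of its underside. Leave alone.
- brush: Bystander: paint brush lying on the bench. Leave alone.
Not all that is in view belongs to the job. Of the things that look like the holder, the middle-sized one is meant.

How it is judged:
By the outcome, as a careful person would: the job done as asked, in the order asked, and still so for the second after the job is handed in, while the arm keeps its last pose, push and grip.
It also fails if it takes over 58 s, if anything falls off the work surface, if the arm or the gripper's body presses on something with over 40 N, if the wrist force passes 120 N, or if a joint passes its speed limit or range.

## Working session

There is one attempt and no reset: what is moved stays moved. The work goes in short steps, Python scripts to look and compute and a tool call to move; the robot and the scene stay as the last step left them, time stands still between calls to the robot, and variables do not carry over. Pictures are saved under pics/ and viewed, about 8 in all and at most 12, crops included, and the job is handed in when it is done.

Besides the shell and the picture viewer there is one more tool, called as name(argument=value, ...) on one line, values as JSON. carry_out: Moves the arm, as the interface text tells. Its arguments: {"type":"object","properties":{"motion":{"type":"array"}},"required":["motion"]}

```bash
ls; mkdir -p pics; cat > h.py <<'E'
from bench import ctrl
import numpy as np, cv2
from scipy.spatial.transform import Rotation as R
def T(cam):
    p=ctrl.camera_params(cam)
    if cam!='wrist': return np.array(p['pose'])
    o=ctrl.get_obs(); M=np.eye(4); q=o['eef_rot']; M[:3,:3]=R.from_quat([q[1],q[2],q[3],q[0]]).as_matrix(); M[:3,3]=o['eef_pos']
    return M@np.array(p['hand_eye'])
def w(Tm,p): return Tm[:3,:3]@np.array(p)+Tm[:3,3]
def ray(Tm,K,u,v,z):
    d=Tm[:3,:3]@np.linalg.inv(K)@[u,v,1]; return Tm[:3,3]+d*(z-Tm[2,3])/d[2]
E
python3 - <<'E'
from h import *
o=ctrl.get_obs(); print(o, ctrl.grip_depth)
for c in ['scene','side']:
    Tm=T(c); im=ctrl.camera(c); cv2.imwrite(f'pics/{c}0.png',im); print(c,Tm[:3,3].round(3))
    for t in ['isolator','handle_grip','channel_mouth','holder','holder_mid','block','tin','jar','tape','brush']:
        for d in ctrl.landmark_of(c,t)[:4]: print(t,round(d['conf'],2),w(Tm,d['point']).round(3))
E
```

```text
pics
{'time_s': 0.0, 'q': array([ 1.11667428e+00,  1.81537314e-01,  1.60800634e+00,  1.03975264e-05,
        1.35377770e+00, -2.06304406e-01]), 'dq': array([-2.76783930e-03,  7.87021264e-05,  1.83339511e-03,  1.55952005e-04,
        3.25089379e-04, -1.14636014e-03]), 'joint_efforts': array([-8.89229723e-04, -4.44873869e+01, -3.51331115e+01, -3.15723782e-04,
        9.26148175e-03,  2.88216904e-05]), 'eef_pos': array([0.14076352, 0.55690643, 0.20938707]), 'eef_rot': array([ 0.70148355,  0.08681649,  0.70188669, -0.0879705 ]), 'wrist_force': array([-0.60257748,  0.06534358, -0.23273876]), 'torque': array([0.02546139, 0.02939926, 0.04509413]), 'opening': 0.9994682887839131} 0.0187
scene [ 1.264 -0.312  0.696]
isolator 0.68 [ 0.529 -0.181  0.002]
handle_grip 0.59 [ 0.511 -0.185  0.127]
channel_mouth 0.66 [ 0.698 -0.02   0.002]
channel_mouth 0.61 [ 0.608 -0.172  0.084]
holder 0.79 [0.484 0.216 0.01 ]
holder 0.79 [ 0.367  0.152 -0.001]
holder 0.64 [0.622 0.227 0.003]
holder 0.39 [0.484 0.218 0.059]
holder_mid 0.98 [0.625 0.231 0.062]
holder_mid 0.88 [0.485 0.219 0.056]
holder_mid 0.68 [0.364 0.153 0.033]
tin 0.93 [ 0.703 -0.018  0.004]
jar 0.82 [ 0.448 -0.013  0.001]
tape 0.96 [ 0.473 -0.406 -0.002]
brush 0.79 [ 0.464  0.422 -0.001]
side [ 0.252 -0.672  0.908]
isolator 0.9 [ 0.531 -0.178 -0.   ]
isolator 0.74 [0.465 0.425 0.003]
handle_grip 0.56 [ 0.51  -0.186  0.125]
channel_mouth 0.56 [ 0.61  -0.167  0.089]
holder 0.75 [0.488 0.214 0.014]
holder 0.69 [ 0.623  0.231 -0.001]
holder 0.52 [ 0.37   0.152 -0.003]
holder 0.45 [0.47  0.426 0.001]
holder_mid 0.72 [0.622 0.231 0.061]
holder_mid 0.7 [0.486 0.215 0.052]
holder_mid 0.59 [0.371 0.155 0.031]
block 0.61 [ 0.483  0.214 -0.   ]
tin 0.64 [ 0.698 -0.018 -0.002]
jar 0.76 [ 0.451 -0.017 -0.004]
tape 0.79 [ 0.469 -0.409 -0.003]
brush 0.83 [0.466 0.428 0.003]
brush 0.46 [ 0.53  -0.174  0.003]
```

View pics/scene0.png

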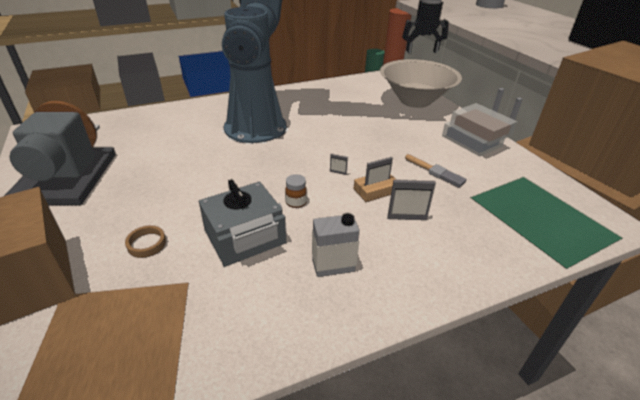

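View pics/side0.png

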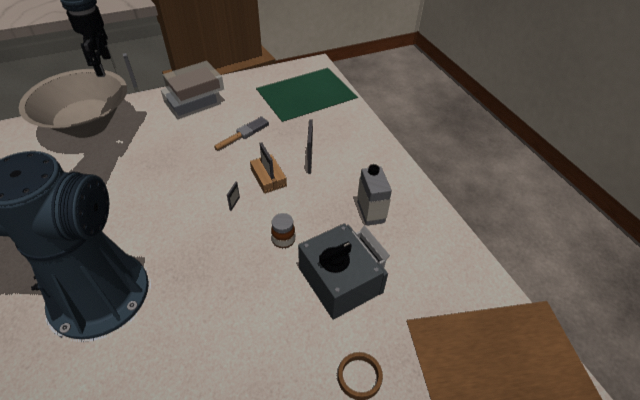

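The candidates that look like the holder are small at scene (339,163), medium at (378,172) standing in the wooden block, and large at (411,200). The medium one fits: it is middle-sized, it stands in the block, and its mid height is about 55 mm.

```bash
cat >> h.py <<'E'
def need(pos,yaw):
    """tool-down pose, tool y at world angle yaw: shift & turn needed in tool axes"""
    o=ctrl.get_obs(); q=o['eef_rot']; M=R.from_quat([q[1],q[2],q[3],q[0]])
    y=np.array([np.cos(yaw),np.sin(yaw),0]); x=np.array([0,0,-1.]); G=R.from_matrix(np.c_[x,y,np.cross(x,y)])
    rv=np.degrees((M.inv()*G).as_rotvec()); d=np.array(pos)-o['eef_pos']
    m=M.as_matrix(); print('t',round(o['time_s'],2),'eef',np.round(o['eef_pos'],4),'toolyaw',round(np.degrees(np.arctan2(m[1,1],m[0,1])),1),'q6',o['q'][5].round(2),'open',round(o['opening'],3),'F',np.round(o['wrist_force'],1))
    print('turn',rv.round(1),'shift now-axes',(m.T@d).round(4),'shift goal-axes',(G.as_matrix().T@d).round(4))
E
python3 - <<'E'
from h import *
o=ctrl.get_obs(); q=o['eef_rot']; print(R.from_quat([q[1],q[2],q[3],q[0]]).as_matrix().round(3)); print(np.array(ctrl.camera_params('wrist')['hand_eye']).round(3),ctrl.camera_params('wrist')['mtx'])
for a in (99,-81): need([0.49,-0.18,0.30],np.radians(a))
im=cv2.imread('pics/scene0.png')
cv2.imwrite('pics/c.png',cv2.resize(im[130:230,310:460],(750,500),interpolation=cv2.INTER_CUBIC))
E
```

```text
[[-0.     0.245  0.969]
 [-0.     0.969 -0.245]
 [-1.    -0.    -0.   ]]
[[-0.001 -0.314  0.95  -0.164]
 [ 1.    -0.002  0.    -0.   ]
 [ 0.002  0.95   0.314 -0.08 ]
 [ 0.     0.     0.     1.   ]] [[338.0931988    0.         318.24735393]
 [  0.         338.0931988  196.94756813]
 [  0.           0.           1.        ]]
t 1.1 eef [0.141  0.5574 0.2103] toolyaw 75.8 q6 -0.21 open 1.0 F [-1.  -0.4 -0.3]
turn [-23.2  -0.    0. ] shift now-axes [-0.0897 -0.6293  0.5192] shift goal-axes [-0.0897 -0.783   0.2293]
t 1.1 eef [0.141  0.5574 0.2103] toolyaw 75.8 q6 -0.21 open 1.0 F [-1.  -0.4 -0.3]
turn [156.8   0.    0. ] shift now-axes [-0.0897 -0.6293  0.5192] shift goal-axes [-0.0897  0.783  -0.2293]
```

View pics/c.png

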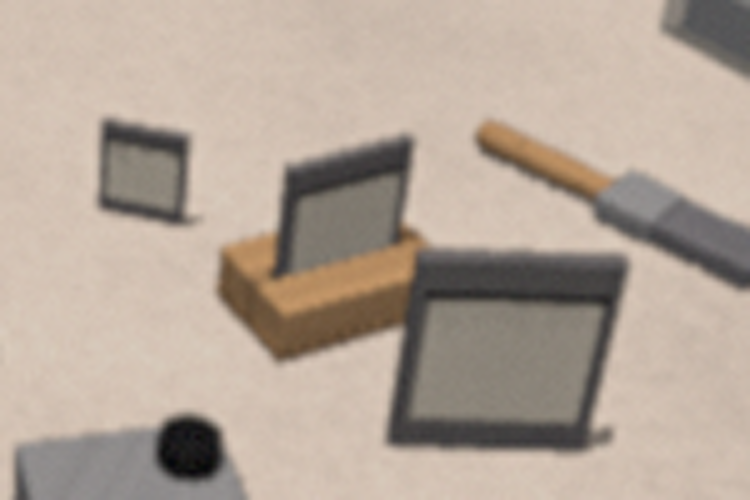

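The enlarged crop confirms it: the medium holder stands in the wooden block (crop ~345,210), with the small one to the left and the large one in front. I move towards the handle.

carry_out(motion=[0,0,0,-0.045,0,0,-1,0,0,0,-0.045,0,0,-1,0,0,0,0,-0.037,0.03,-1,0,0,0,0,-0.037,0.03,-1,0,0,0,0,-0.037,0.03,-1,0,0,0,0,-0.037,0.03,-1,0,0,0,0,-0.037,0.03,-1,0,0,0,0,-0.037,0.03,-1,0,0,0,0,-0.037,0.03,-1,0,0,0,0,-0.037,0.03,-1])

```text
time_s: 2.1
eef_pos: [0.3046, 0.205, 0.3049]
eef_rot: [0.704, 0.084, 0.7, -0.082]
wrist_force: [1.1, 0.3, -0.4]
opening: 1.002
```

carry_out(motion=[0,0,0,0,-0.037,0.03,-1,0,0,0,0,-0.037,0.03,-1,0,0,0,0,-0.037,0.03,-1,0,0,0,0,-0.037,0.03,-1,0,0,0,0,-0.037,0.03,-1,0,0,0,0,-0.037,0.03,-1,-7.7,0,0,0,0,0,-1,-7.7,0,0,0,0,0,-1,-7.7,0,0,0,0,0,-1,0,0,0,0,0,0,-1])

```text
time_s: 3.1
eef_pos: [0.432, -0.0728, 0.3076]
eef_rot: [0.71, -0.06, 0.699, 0.06]
wrist_force: [-0.2, 0.1, 0.6]
opening: 0.999
```

```bash
python3 - <<'E'
from h import *
need([0.49,-0.18,0.30],np.radians(99))
Tm=T('wrist'); im=ctrl.camera('wrist'); cv2.imwrite('pics/w1.png',im)
for t in ['isolator','handle_grip','channel_mouth']:
    for d in ctrl.landmark_of('wrist',t)[:2]: print(t,round(d['conf'],2),w(Tm,d['point']).round(4))
K=np.array(ctrl.camera_params('wrist')['mtx'])
np.save('Tw1.npy',Tm)
for d in ctrl.trace('wrist','handle')[:1]:
    m=d['pixels']; v,u=np.nonzero(m); P=np.array([ray(Tm,K,a,b,0.14) for a,b in zip(u,v)])[:,:2]
    c=P.mean(0); e,V=np.linalg.eigh(np.cov((P-c).T)); print('handle',c.round(4),np.sqrt(e),np.degrees(np.arctan2(V[1,1],V[0,1])), u.min(),u.max(),v.min(),v.max())
E
```

```text
t 3.1 eef [ 0.432  -0.0728  0.3076] toolyaw 99.7 q6 -2.19 open 0.999 F [-0.2  0.1  0.6]
turn [0.7 0.9 0.1] shift now-axes [ 0.0084 -0.1155  0.039 ] shift goal-axes [ 0.0076 -0.115   0.0405]
handle_grip 0.95 [ 0.5145 -0.1846  0.1248]
channel_mouth 0.95 [ 0.608  -0.1723  0.0856]
handle [ 0.5045 -0.1782] [0.00893352 0.02065456] -178.0738270269329 193 230 182 253
```

View pics/w1.png

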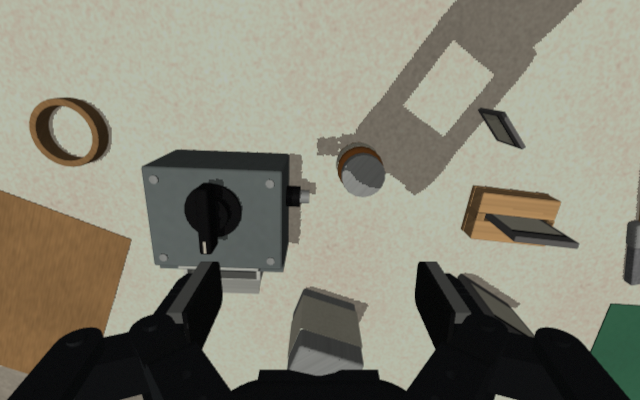

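The wrist view shows the box top with corners at about (145,167), (288,172), (283,271) and (156,270). The bar handle runs (208,185)-(206,253) towards the channel at (222,275), and the holder stands in its block at (530,225).

```bash
python3 - <<'E'
from h import *
Tm=np.load('Tw1.npy');K=np.array(ctrl.camera_params('wrist')['mtx'])
C=np.array([ray(Tm,K,u,v,.1)[:2] for u,v in [(145,167),(288,172),(283,271),(156,270)]]);print(C.round(4),C.mean(0))
ang=lambda a,b:np.degrees(np.arctan2(*(b-a)[::-1])).round(1)
print('yaws',ang(C[0],C[1])-90,ang(C[3],C[2])-90,ang(C[0],C[3]),ang(C[1],C[2]),[np.linalg.norm(C[i]-C[(i+1)%4]).round(3) for i in range(4)])
S=np.array([ray(Tm,K,u,v,.1)[:2] for u,v in [(153,180),(270,184),(263,261),(163,262)]]);print('screws',S.mean(0),ang(S[0],S[1])-90,ang(S[3],S[2])-90,ang(S[0],S[3]),ang(S[1],S[2]))
B=np.array([ray(Tm,K,u,v,.035)[:2] for u,v in [(478,187),(557,193),(470,236)]]);print('block back edge yaw',ang(B[0],B[1]),ang(B[0],B[2]),np.linalg.norm(B[0]-B[1]))
H=np.array([ray(Tm,K,u,v,.103)[:2] for u,v in [(500,238),(577,245)]]);print('holder',ang(H[0],H[1]),H.mean(0),np.linalg.norm(H[0]-H[1]))
E
```

```text
[[ 0.4749 -0.2641]
 [ 0.4538 -0.1044]
 [ 0.5821 -0.0929]
 [ 0.6073 -0.2503]] [ 0.52951709 -0.17791714]
yaws 7.5 9.099999999999994 5.9 5.1 [np.float64(0.161), np.float64(0.129), np.float64(0.159), np.float64(0.133)]
screws [ 0.53163516 -0.18474334] 7.599999999999994 10.299999999999997 7.1 2.0
block back edge yaw 95.1 9.6 0.10891477560756668
holder 94.0 [0.48825294 0.20579008] 0.09528487398590663
```

```bash
python3 - <<'E'
from h import *
need([0.512,-0.1845,0.112],np.radians(97.5))
E
```

```text
t 3.35 eef [ 0.432  -0.0721  0.3077] toolyaw 99.6 q6 -2.18 open 1.002 F [ 0.5 -1.2 -0.5]
turn [2.1 0.9 0.1] shift now-axes [ 0.1968 -0.1237  0.0572] shift goal-axes [ 0.1957 -0.1218  0.0647]
```

carry_out(motion=[2.1,0.9,0,0,0,0,-1,0,0,0,0,-0.0406,0.0216,-1,0,0,0,0,-0.0406,0.0216,-1,0,0,0,0,-0.0406,0.0216,-1,0,0,0,0.04,0,0,-1,0,0,0,0.04,0,0,-1,0,0,0,0.02,0,0,-1,0,0,0,0,0,0,-1])

```text
time_s: 4.15
eef_pos: [0.5176, -0.1885, 0.2074]
eef_rot: [0.708, -0.045, 0.704, 0.041]
wrist_force: [-0.2, 0.4, -0.4]
opening: 0.999
```

```bash
python3 - <<'E'
from h import *
need([0.512,-0.1845,0.112],np.radians(97.5))
Tm=T('wrist'); im=ctrl.camera('wrist'); cv2.imwrite('pics/w2.png',im)
for t in ['handle_grip','channel_mouth','isolator']:
    for d in ctrl.landmark_of('wrist',t)[:2]: print(t,round(d['conf'],2),w(Tm,d['point']).round(4))
E
```

```text
t 4.15 eef [ 0.5176 -0.1885  0.2074] toolyaw 96.9 q6 -2.26 open 0.999 F [-0.2  0.4 -0.4]
turn [-0.6  0.3  0.4] shift now-axes [ 0.0953  0.0053 -0.0056] shift goal-axes [ 0.0954  0.0047 -0.005 ]
handle_grip 0.71 [ 0.5166 -0.1837  0.1243]
channel_mouth 0.64 [ 0.6133 -0.1723  0.0872]
isolator 0.65 [ 5.346e-01 -1.819e-01 -2.000e-04]
```

View pics/w2.png

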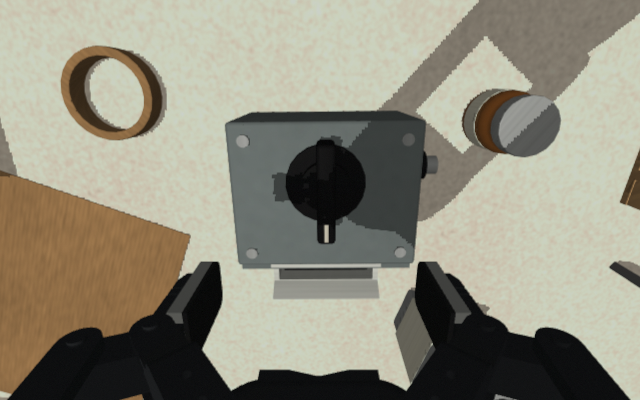

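Bar at (326,140-243), aligned with the gripper and about 5 mm to its right. Correct that and descend.

carry_out(motion=[0,0,0,0.03,0.0047,-0.003,-1,0,0,0,0.03,0,0,-1,0,0,0,0.022,0,0,-1,0,0,0,0.013,0,0,-1,0,0,0,0,0,0,1,0,0,0,0,0,0,1,0,0,0,0,0,0,1,0,0,0,0,0,0,1,0,0,0,0,0,0,1,0,0,0,0,0,0,1])

```text
time_s: 5.35
eef_pos: [0.5289, -0.192, 0.1327]
eef_rot: [0.719, -0.053, 0.692, 0.033]
wrist_force: [0.0, 0.3, -0.4]
opening: 0.002
```

```bash
python3 - <<'E'
from h import *
need([0.514,-0.184,0.112],np.radians(7.5))
E
```

```text
t 5.35 eef [ 0.5289 -0.192   0.1327] toolyaw 97.0 q6 -2.25 open 0.002 F [ 0.   0.3 -0.4]
turn [89.5  3.  -0.2] shift now-axes [ 0.0198  0.0103 -0.0145] shift goal-axes [ 0.0207 -0.0137 -0.0098]
```

```bash
python3 - <<'E'
from h import *
o=ctrl.get_obs(); print(o['q'].round(3),o['joint_efforts'].round(1),o['torque'].round(2))
Tm=T('wrist'); im=ctrl.camera('wrist'); im2=ctrl.camera('side');cv2.imwrite('pics/w3.png',np.hstack([im[100:400,120:520],cv2.resize(im2[200:350,250:450],(400,300))]))
for d in ctrl.landmark_of('side','handle_grip')[:2]: print(round(d['conf'],2),w(T('side'),d['point']).round(4))
E
```

```text
[-5.580e-01  2.020e-01  1.749e+00 -1.000e-03  1.142e+00 -2.251e+00] [  0.  -43.  -32.7  -0.   -0.2   0. ] [-0.03  0.03 -0.02]
0.94 [ 0.5114 -0.1842  0.1262]
```

View pics/w3.png

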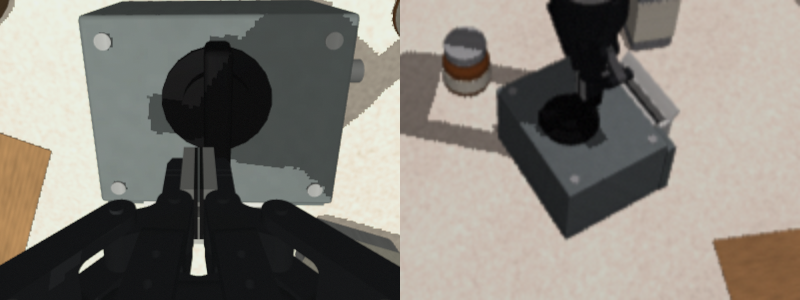

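The fingers shut just left of the bar (crop 200,170), without touching it. Rows lag, so the drift has to be checked before closing. I back up, open and correct.

carry_out(motion=[0,0,0,-0.03,0,0,1,0,0,0,-0.03,0,0,1,0,0,0,0,0,0,-1,0,0,0,0,0,0,-1,0,0,0,0,0,0,-1,0,0,0,0,0,0,-1,0,0,0,0,0,0,-1])

```text
time_s: 6.2
eef_pos: [0.5239, -0.189, 0.1899]
eef_rot: [0.717, -0.052, 0.694, 0.035]
wrist_force: [-0.8, -0.2, 0.7]
opening: 0.848
```

```bash
python3 - <<'E'
from h import *
need([0.513,-0.184,0.112],np.radians(97.5))
E
```

```text
t 6.2 eef [ 0.5239 -0.189   0.1899] toolyaw 97.0 q6 -2.25 open 0.848 F [-0.8 -0.2  0.7]
turn [-0.5  1.7  1.5] shift now-axes [ 0.0774  0.0083 -0.0126] shift goal-axes [ 0.0779  0.0063 -0.0102]
```

carry_out(motion=[-0.5,1.7,1.5,0,0.008,-0.012,-1,0,0,0,0,0,0,-1,0,0,0,0.02,0,0,-1,0,0,0,0.02,0,0,-1,0,0,0,0,0,0,-1])

```text
time_s: 6.7
eef_pos: [0.511, -0.1824, 0.1462]
eef_rot: [0.706, -0.046, 0.706, 0.046]
wrist_force: [-0.6, 1.1, 1.0]
opening: 1.005
```

```bash
python3 - <<'E'
from h import *
need([0.513,-0.184,0.112],np.radians(97.5))
E
```

```text
t 6.7 eef [ 0.511  -0.1824  0.1462] toolyaw 97.5 q6 -2.26 open 1.005 F [-0.6  1.1  1. ]
turn [-0.  0. -0.] shift now-axes [ 0.0342 -0.0019  0.0018] shift goal-axes [ 0.0342 -0.0018  0.0018]
```

carry_out(motion=[0,0,0,0.012,-0.0015,0.0015,-1,0,0,0,0.012,0,0,-1,0,0,0,0.01,0,0,-1,0,0,0,0,0,0,-1])

```text
time_s: 7.1
eef_pos: [0.5139, -0.1844, 0.1106]
eef_rot: [0.706, -0.046, 0.705, 0.046]
wrist_force: [-0.1, 0.1, 0.4]
opening: 1.001
```

```bash
python3 - <<'E'
from h import *
need([0.513,-0.184,0.112],np.radians(97.5))
E
```

```text
t 7.1 eef [ 0.5139 -0.1844  0.1106] toolyaw 97.5 q6 -2.26 open 1.001 F [-0.1  0.1  0.4]
turn [-0.   0.1  0.1] shift now-axes [-0.0014  0.0005 -0.0008] shift goal-axes [-0.0014  0.0005 -0.0008]
```

carry_out(motion=[0,0,0,-0.001,0,0,1,0,0,0,0,0,0,1,0,0,0,0,0,0,1,0,0,0,0,0,0,1,0,0,0,0,0,0,1,0,0,0,0,0,0,1])

```text
time_s: 7.7
eef_pos: [0.5148, -0.1838, 0.1136]
eef_rot: [0.707, -0.046, 0.704, 0.046]
wrist_force: [0.1, 0.3, -0.4]
opening: 0.135
```

```bash
python3 - <<'E'
from h import *
need([0.513,-0.184,0.112],np.radians(7.5)); print(ctrl.get_obs()['torque'])
E
```

```text
t 7.7 eef [ 0.5148 -0.1838  0.1136] toolyaw 97.5 q6 -2.26 open 0.135 F [ 0.1  0.3 -0.4]
turn [90.   0.2 -0.1] shift now-axes [ 0.0016  0.     -0.0018] shift goal-axes [ 0.0016 -0.0018 -0.    ]
[-0.08543282  0.04884283  0.04415366]
```

Gripped (opening about 12-14 mm, no side force). I turn it clockwise.

carry_out(motion=[8,0,0,0,0,0,1,8,0,0,0,0,0,1,8,0,0,0,0,0,1,8,0,0,0,0,0,1,8,0,0,0,0,0,1,0,0,0,0,0,0,1])

```text
time_s: 8.3
eef_pos: [0.5145, -0.1848, 0.1135]
eef_rot: [0.678, 0.206, 0.675, -0.207]
wrist_force: [0.6, -0.3, -0.2]
opening: 0.135
```

```bash
python3 - <<'E'
from h import *
need([0.5135,-0.184,0.113],np.radians(7.5)); print(ctrl.get_obs()['torque'])
E
```

```text
t 8.3 eef [ 0.5145 -0.1848  0.1135] toolyaw 56.0 q6 -1.54 open 0.135 F [ 0.6 -0.3 -0.2]
turn [48.5  0.3 -0.1] shift now-axes [ 0.0005  0.0002 -0.0013] shift goal-axes [ 0.0005 -0.0008 -0.0009]
[ 0.10799181  0.04104758 -0.067899  ]
```

carry_out(motion=[8,0,0,0,0,0,1,8,0,0,0,0,0,1,8,0,0,0,0,0,1,8,0,0,0,0,0,1,8,0,0,0,0,0,1,8,0,0,0,0,0,1,2,0,0,0,0,0,1,0,0,0,0,0,0,1])

```text
time_s: 9.1
eef_pos: [0.5135, -0.1855, 0.1136]
eef_rot: [0.527, 0.473, 0.524, -0.474]
wrist_force: [-0.3, 0.0, -0.5]
opening: 0.136
```

```bash
python3 - <<'E'
from h import *
need([0.5135,-0.184,0.113],np.radians(7.5)); print(ctrl.get_obs()['torque'])
E
```

```text
t 9.1 eef [ 0.5135 -0.1855  0.1136] toolyaw 6.0 q6 -0.67 open 0.136 F [-0.3  0.  -0.5]
turn [-1.5  0.3 -0.1] shift now-axes [ 0.0006  0.0001 -0.0015] shift goal-axes [ 0.0006  0.0002 -0.0015]
[0.01200545 0.01793244 0.36608407]
```

Moment of 0.37 N m at the stop, so the handle is fully off. I release, rise and go to the holder.

carry_out(motion=[0,0,0,0,0,0,-1,0,0,0,0,0,0,-1,0,0,0,0,0,0,-1,0,0,0,0,0,0,-1,0,0,0,0,0,0,-1,0,0,0,-0.04,0,0,-1,0,0,0,-0.04,0,0,-1,0,0,0,-0.04,0,0,-1,0,0,0,-0.02,0,-0.02,-1,0,0,0,0,0,-0.03,-1])

```text
time_s: 10.1
eef_pos: [0.5071, -0.1369, 0.2579]
eef_rot: [0.527, 0.471, 0.526, -0.473]
wrist_force: [0.6, 0.2, -0.6]
opening: 1.002
```

carry_out(motion=[0,0,0,0,0,-0.03,-1,0,0,0,0,0,-0.04,-1,0,0,0,0,0,-0.04,-1,0,0,0,0,0,-0.04,-1,0,0,0,0,0,-0.04,-1,0,0,0,0,0,-0.04,-1,0,0,0,0,0,-0.03,-1,0,0,0,0,0,0,-1])

```text
time_s: 10.9
eef_pos: [0.4777, 0.1326, 0.2602]
eef_rot: [0.53, 0.472, 0.524, -0.471]
wrist_force: [0.3, -1.0, -0.3]
opening: 1.0
```

```bash
python3 - <<'E'
from h import *
need([0.4865,0.2155,0.07],np.radians(6))
Tm=T('wrist'); im=ctrl.camera('wrist'); im2=ctrl.camera('side');cv2.imwrite('pics/w4.png',np.vstack([im,cv2.resize(im2[200:350,250:490],(640,400))])[:,:,:])
cv2.imwrite('pics/w4.png',cv2.resize(cv2.imread('pics/w4.png'),(480,600)))
for t in ['holder','holder_mid','block']:
    for d in ctrl.landmark_of('wrist',t)[:3]: print(t,round(d['conf'],2),w(Tm,d['point']).round(4))
cv2.imwrite('pics/raw4.png',im);np.save('Tw4.npy',Tm)
E
```

```text
t 10.9 eef [0.4777 0.1326 0.2602] toolyaw 6.3 q6 -0.08 open 1.0 F [ 0.3 -1.  -0.3]
turn [ 0.3  0.3 -0.5] shift now-axes [ 0.1899  0.0164 -0.0824] shift goal-axes [ 0.1902  0.0174 -0.0816]
holder 0.91 [0.3638 0.1519 0.0013]
holder 0.67 [ 0.6268  0.2314 -0.0008]
holder 0.6 [0.4878 0.2184 0.0102]
holder_mid 0.91 [0.4871 0.2145 0.0566]
holder_mid 0.73 [0.3671 0.1473 0.0353]
holder_mid 0.72 [ 0.45   -0.0124  0.0027]
block 0.82 [ 0.4858  0.2173 -0.0013]
```

View pics/w4.png

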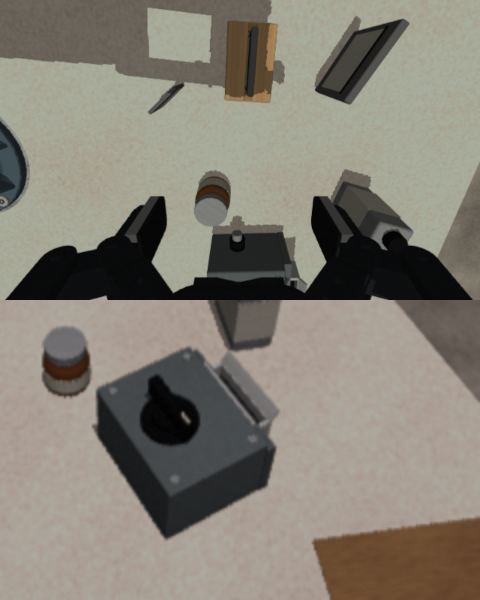

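The lower half (side camera) shows the bar now parallel to the channel, so it is off. The upper half (wrist) shows the holder in its block at (250,60), nearly aligned with the jaws. I measure the holder's yaw and go.

```bash
python3 - <<'E'
from h import *
Tm=np.load('Tw4.npy');K=np.array(ctrl.camera_params('wrist')['mtx'])
im=cv2.imread('pics/raw4.png')
s=640/480
for n,z,a,b in [('holder top',.103,(250.5,28),(248,95)),('block L',.035,(229,22),(225,101)),('block R',.035,(276,24),(271,101))]:
    P=ray(Tm,K,a[0]*s,a[1]*s,z)[:2];Q=ray(Tm,K,b[0]*s,b[1]*s,z)[:2]; print(n,P.round(4),Q.round(4),np.degrees(np.arctan2(*(P-Q)[::-1])).round(1)-90,np.linalg.norm(P-Q).round(3))
need([0.487,0.2155,0.17],np.radians(6))
E
```

```text
holder top [0.4798 0.2525] [0.4861 0.1766] 4.700000000000003 0.076
block L [0.4517 0.2651] [0.4561 0.1561] 2.299999999999997 0.109
block R [0.517  0.2698] [0.5259 0.1636] 4.799999999999997 0.107
t 11.15 eef [0.4788 0.1283 0.26  ] toolyaw 6.0 q6 -0.08 open 1.0 F [-1.  -0.   0.4]
turn [ 0.   0.4 -0.4] shift now-axes [ 0.0896  0.0166 -0.0864] shift goal-axes [ 0.09    0.0173 -0.0858]
```

carry_out(motion=[1,0.4,-0.4,0,0.008,-0.03,-1,0,0,0,0,0.007,-0.03,-1,0,0,0,0,0,-0.025,-1,0,0,0,0.035,0,0,-1,0,0,0,0.035,0,0,-1,0,0,0,0,0,0,-1])

```text
time_s: 11.75
eef_pos: [0.4912, 0.2096, 0.1895]
eef_rot: [0.519, 0.483, 0.517, -0.48]
wrist_force: [-1.2, 0.1, -1.0]
opening: 0.999
```

```bash
python3 - <<'E'
from h import *
need([0.485,0.2155,0.065],np.radians(5))
Tm=T('wrist'); im=ctrl.camera('wrist'); cv2.imwrite('pics/w5.png',im);np.save('Tw5.npy',Tm)
for t in ['holder','holder_mid','block']:
    for d in ctrl.landmark_of('wrist',t)[:3]: print(t,round(d['conf'],2),w(Tm,d['point']).round(4))
E
```

```text
t 11.75 eef [0.4912 0.2096 0.1895] toolyaw 4.2 q6 0.11 open 0.999 F [-1.2  0.1 -1. ]
turn [-0.8  0.  -0.3] shift now-axes [ 0.1245 -0.0063 -0.0064] shift goal-axes [ 0.1245 -0.0056 -0.0065]
holder 0.65 [0.3633 0.1505 0.0027]
holder 0.61 [6.261e-01 2.269e-01 5.000e-04]
holder 0.6 [0.4816 0.2165 0.0118]
holder_mid 0.83 [0.3667 0.1509 0.0306]
block 0.56 [ 0.4885  0.2157 -0.0009]
```

View pics/w5.png

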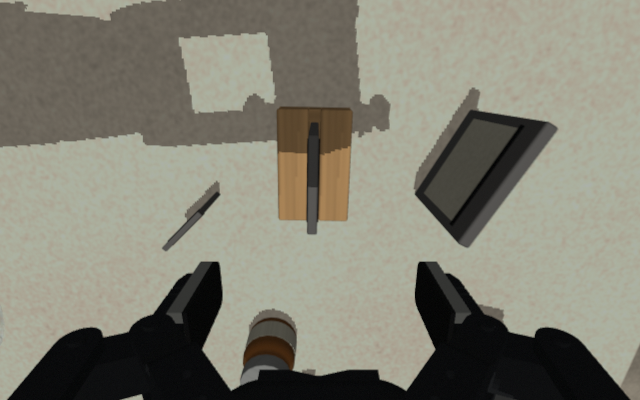

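The holder's top edge runs (314,123)-(312,235), aligned with the jaws and about 5 px left of the jaw centre.

```bash
python3 - <<'E'
from h import *
Tm=np.load('Tw5.npy');K=np.array(ctrl.camera_params('wrist')['mtx'])
P=ray(Tm,K,314,123,.103)[:2];Q=ray(Tm,K,312,235,.103)[:2];print(P,Q,(P+Q)/2,np.degrees(np.arctan2(*(P-Q)[::-1]))-90)
E
```

```text
[0.48488923 0.26356688] [0.48923624 0.17435167] [0.48706274 0.21895928] 2.7895323987851413
```

carry_out(motion=[0,0,0,0,-0.0055,-0.005,-1,0,0,0,0.025,0,0,-1,0,0,0,0.025,0,0,-1,0,0,0,0,0,0,-1])

```text
time_s: 12.35
eef_pos: [0.4943, 0.2163, 0.1529]
eef_rot: [0.524, 0.49, 0.511, -0.474]
wrist_force: [-0.7, -0.3, -1.1]
opening: 1.002
```

```bash
python3 - <<'E'
from h import *
need([0.4855,0.2155,0.066],np.radians(5))
E
```

```text
t 12.35 eef [0.4943 0.2163 0.1529] toolyaw 4.1 q6 0.12 open 1.002 F [-0.7 -0.3 -1.1]
turn [-0.9 -0.2 -1.7] shift now-axes [ 0.0866 -0.0114  0.0004] shift goal-axes [ 0.0869 -0.0089  0.    ]
```

carry_out(motion=[-0.5,-0.2,-1.7,0.0,-0.0105,-0.001,-1,0,0,0,0,0,0,-1,0,0,0,0.015,0,0,-1,0,0,0,0.015,0,0,-1,0,0,0,0.015,0,0,-1,0,0,0,0,0,0,-1])

```text
time_s: 12.95
eef_pos: [0.4866, 0.218, 0.1119]
eef_rot: [0.522, 0.481, 0.518, -0.477]
wrist_force: [-0.8, -0.1, -0.4]
opening: 0.998
```

```bash
python3 - <<'E'
from h import *
need([0.486,0.2165,0.066],np.radians(4.5))
E
```

```text
t 12.95 eef [0.4866 0.218  0.1119] toolyaw 4.6 q6 0.12 open 0.998 F [-0.8 -0.1 -0.4]
turn [ 0.1 -0.  -0.4] shift now-axes [ 0.0459 -0.0011  0.0014] shift goal-axes [ 0.0459 -0.0007  0.0014]
```

carry_out(motion=[0,0,-0.4,0.013,-0.001,0.001,-1,0,0,0,0.013,0,0,-1,0,0,0,0.01,0,0,-1,0,0,0,0.005,0,0,-1,0,0,0,0,0,0,-1])

```text
time_s: 13.45
eef_pos: [0.4864, 0.2169, 0.0682]
eef_rot: [0.52, 0.48, 0.52, -0.479]
wrist_force: [-1.2, 0.5, 0.4]
opening: 1.002
```

```bash
python3 - <<'E'
from h import *
need([0.486,0.2165,0.066],np.radians(4.5))
E
```

```text
t 13.45 eef [0.4864 0.2169 0.0682] toolyaw 4.6 q6 0.11 open 1.002 F [-1.2  0.5  0.4]
turn [ 0.1 -0.  -0.1] shift now-axes [ 0.0022 -0.0005  0.0004] shift goal-axes [ 0.0022 -0.0005  0.0004]
```

carry_out(motion=[0,0,0,0.002,0,0,1,0,0,0,0,0,0,1,0,0,0,0,0,0,1,0,0,0,0,0,0,1,0,0,0,0,0,0,1,0,0,0,0,0,0,1,0,0,0,0,0,0,1])

```text
time_s: 14.15
eef_pos: [0.4873, 0.2172, 0.0676]
eef_rot: [0.52, 0.48, 0.519, -0.478]
wrist_force: [0.1, 0.1, -0.8]
opening: 0.073
```

```bash
python3 - <<'E'
from h import *
need([0.486,0.2165,0.066],np.radians(4.5));print(ctrl.get_obs()['torque'])
E
```

```text
t 14.15 eef [0.4873 0.2172 0.0676] toolyaw 4.6 q6 0.12 open 0.073 F [ 0.1  0.1 -0.8]
turn [ 0.1 -0.  -0.2] shift now-axes [ 0.0016 -0.0014  0.0006] shift goal-axes [ 0.0016 -0.0014  0.0006]
[-0.03911832  0.06759727 -0.01436837]
```

Gripped; the opening fits 8 mm. I lift straight up.

carry_out(motion=[0,0,0,-0.012,0,0,1,0,0,0,-0.015,0,0,1,0,0,0,-0.015,0,0,1,0,0,0,-0.03,0,0,1,0,0,0,-0.03,0,0,1,0,0,0,-0.03,0,0,1,0,0,0,-0.03,0,0,1,0,0,0,0,0,0,1])

```text
time_s: 14.95
eef_pos: [0.487, 0.217, 0.2412]
eef_rot: [0.521, 0.481, 0.519, -0.477]
wrist_force: [0.9, -0.1, 0.3]
opening: 0.074
```

```bash
python3 - <<'E'
from h import *
need([0.609,-0.172,0.23],np.radians(7))
E
```

```text
t 14.95 eef [0.487  0.217  0.2412] toolyaw 4.7 q6 0.11 open 0.074 F [ 0.9 -0.1  0.3]
turn [-2.3 -0.1 -0.4] shift now-axes [0.0114 0.0899 0.3977] shift goal-axes [0.0112 0.0736 0.401 ]
```

carry_out(motion=[-2.3,0,-0.4,0,0.003,0.015,1,0,0,0,0,0.006,0.033,1,0,0,0,0,0.006,0.033,1,0,0,0,0,0.006,0.033,1,0,0,0,0,0.006,0.033,1,0,0,0,0,0.006,0.033,1,0,0,0,0,0.006,0.033,1,0,0,0,0,0.006,0.033,1,0,0,0,0,0.006,0.033,1,0,0,0,0,0.006,0.02,1])

```text
time_s: 15.95
eef_pos: [0.5811, -0.0798, 0.2432]
eef_rot: [0.531, 0.468, 0.532, -0.465]
wrist_force: [0.3, 0.1, -0.1]
opening: 0.077
```

```bash
python3 - <<'E'
from h import *
need([0.609,-0.172,0.20],np.radians(7))
E
```

```text
t 15.95 eef [ 0.5811 -0.0798  0.2432] toolyaw 7.5 q6 -0.47 open 0.077 F [ 0.3  0.1 -0.1]
turn [ 0.5 -0.2 -0.2] shift now-axes [0.043  0.0156 0.0951] shift goal-axes [0.0432 0.0165 0.0949]
```

carry_out(motion=[0,0,0,0,0.006,0.03,1,0,0,0,0,0.006,0.03,1,0,0,0,0,0.003,0.025,1,0,0,0,0,0,0,1])

```text
time_s: 16.35
eef_pos: [0.6081, -0.1666, 0.2418]
eef_rot: [0.53, 0.468, 0.532, -0.465]
wrist_force: [-0.3, -0.3, 0.3]
opening: 0.069
```

```bash
python3 - <<'E'
from h import *
need([0.609,-0.172,0.18],np.radians(7))
for c in ['wrist','scene','side']:
    Tm=T(c); im=ctrl.camera(c); cv2.imwrite(f'pics/{c}6.png',im)
    if c=='wrist': np.save('Tw6.npy',Tm)
    for t in ['channel_mouth','holder_mid','isolator']:
        for d in ctrl.landmark_of(c,t)[:2]: print(c,t,round(d['conf'],2),w(Tm,d['point']).round(4))
E
```

```text
t 16.35 eef [ 0.6081 -0.1666  0.2418] toolyaw 7.4 q6 -0.59 open 0.069 F [-0.3 -0.3  0.3]
turn [ 0.4 -0.3 -0.1] shift now-axes [0.0618 0.     0.0057] shift goal-axes [0.0618 0.0002 0.0054]
wrist channel_mouth 0.66 [ 0.6092 -0.1727  0.0824]
wrist isolator 0.63 [ 0.5344 -0.1805 -0.0011]
scene holder_mid 0.94 [ 0.6038 -0.1598  0.2329]
scene holder_mid 0.72 [0.6238 0.2266 0.0637]
scene isolator 0.59 [ 0.5284 -0.1823 -0.0012]
side channel_mouth 0.74 [ 0.611  -0.1682  0.0882]
side holder_mid 0.95 [ 0.6061 -0.1615  0.2291]
side holder_mid 0.62 [0.6234 0.2324 0.0631]
side isolator 0.92 [ 0.5329 -0.1757  0.0032]
```

View pics/wrist6.png

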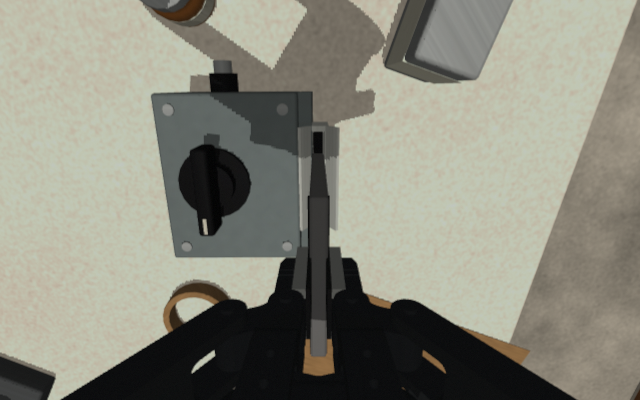

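The picture shows the holder edge-on at u=318: its +y edge runs from (318,195) at the top to about (318,153) at the bottom. The channel below has its far end at about (318,127). I check the offset along the channel.

```bash
python3 - <<'E'
from h import *
Tm=np.load('Tw6.npy');K=np.array(ctrl.camera_params('wrist')['mtx'])
f=lambda n,u,v,z:print(n,ray(Tm,K,u,v,z).round(4))
f('top +y',318,195,.277);f('top -y',318,355,.277);f('bot +y',318,154,.182)
f('dark far end',318,132,.09);f('lip outer far',338,125,.099);f('box corner +x+y',298,92,.1);f('box corner +x-y',299,257,.1)
f('box -x+y',152,94,.1);f('box -x-y',177,257,.1)
a=cv2.imread('pics/wrist6.png')[80:270,260:360]; b=cv2.imread('pics/side6.png')[180:310,290:430]
cv2.imwrite('pics/c6.png',np.hstack([cv2.resize(a,(300,570),interpolation=3),cv2.resize(b,(490,570),interpolation=3)]))
E
```

```text
top +y [ 0.6034 -0.1286  0.277 ]
top -y [ 0.6135 -0.2078  0.277 ]
bot +y [ 0.6037 -0.13    0.182 ]
dark far end [ 0.6034 -0.1269  0.09  ]
lip outer far [ 0.6202 -0.1173  0.099 ]
box corner +x+y [ 0.5817 -0.0938  0.1   ]
box corner +x-y [ 0.5999 -0.2522  0.1   ]
box -x+y [ 0.4563 -0.1114  0.1   ]
box -x-y [ 0.4775 -0.2677  0.1   ]
```

View pics/c6.png

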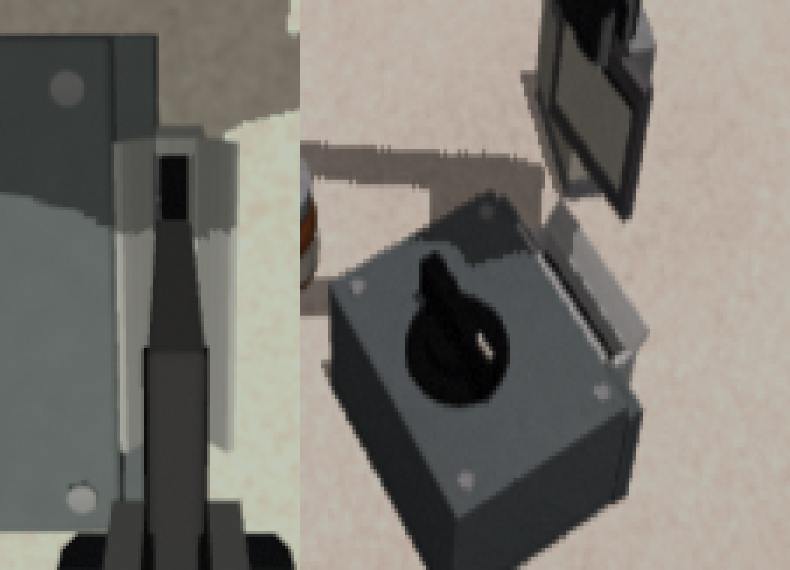

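The holder hangs centred in the gripper and in line with the channel, with the black foot visible beneath it. It needs about 6 mm along the channel. I descend in stages.

carry_out(motion=[0.4,-0.3,-0.1,0,0,0.0055,1,0,0,0,0.018,0,0,1,0,0,0,0.018,0,0,1,0,0,0,0.015,0,0,1,0,0,0,0,0,0,1])

```text
time_s: 17.45
eef_pos: [0.6095, -0.1707, 0.1911]
eef_rot: [0.531, 0.468, 0.528, -0.468]
wrist_force: [0.2, -0.6, -0.9]
opening: 0.074
```

```bash
python3 - <<'E'
from h import *
need([0.609,-0.1725,0.15],np.radians(7))
E
```

```text
t 17.45 eef [ 0.6095 -0.1707  0.1911] toolyaw 7.1 q6 -0.58 open 0.074 F [ 0.2 -0.6 -0.9]
turn [ 0.1  0.2 -0.2] shift now-axes [ 0.0411 -0.0009  0.0016] shift goal-axes [ 0.0411 -0.0008  0.0018]
```

carry_out(motion=[0,0.2,-0.2,0.01,-0.001,0.002,1,0,0,0,0.01,0,0,1,0,0,0,0.01,0,0,1,0,0,0,0,0,0,1])

```text
time_s: 17.85
eef_pos: [0.6094, -0.1737, 0.1598]
eef_rot: [0.53, 0.468, 0.529, -0.469]
wrist_force: [0.7, 0.7, -0.6]
opening: 0.071
```

```bash
python3 - <<'E'
from h import *
need([0.609,-0.1725,0.13],np.radians(7))
Tm=T('wrist'); im=ctrl.camera('wrist'); cv2.imwrite('pics/w7.png',cv2.resize(im[60:260,220:420],(600,600),interpolation=3)); np.save('Tw7.npy',Tm)
E
```

```text
t 17.85 eef [ 0.6094 -0.1737  0.1598] toolyaw 7.0 q6 -0.59 open 0.071 F [ 0.7  0.7 -0.6]
turn [ 0.  0. -0.] shift now-axes [ 0.0298 -0.0002 -0.0013] shift goal-axes [ 0.0298 -0.0002 -0.0013]
```

View pics/w7.png

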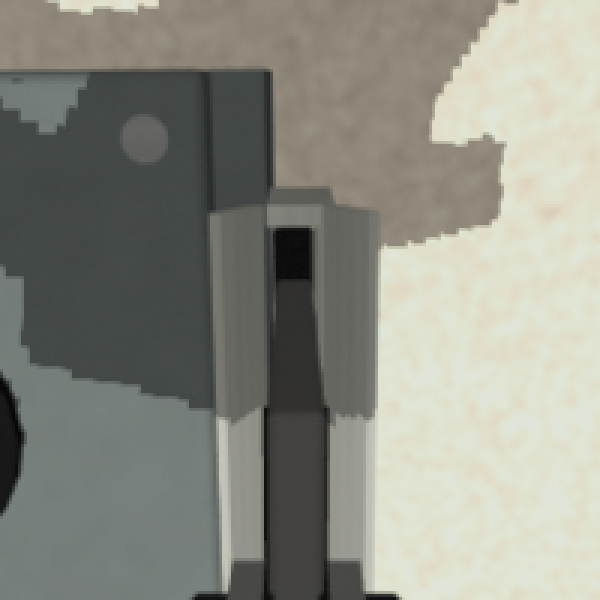

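The plate's lower end (crop 294,282) is centred on the foot and funnel (centre 294.5). I check the end clearance and go in.

```bash
python3 - <<'E'
from h import *
Tm=np.load('Tw7.npy');K=np.array(ctrl.camera_params('wrist')['mtx'])
for n,v,z in [('plate +y bottom',154,.1),('chan +y end z.07',135.7,.07),('z.085',135.7,.085),('z.099',128,.099)]: print(n,ray(Tm,K,318,v,z).round(4))
E
```

```text
plate +y bottom [ 0.6051 -0.1373  0.1   ]
chan +y end z.07 [ 0.6041 -0.1294  0.07  ]
z.085 [ 0.6038 -0.1273  0.085 ]
z.099 [ 0.603  -0.1204  0.099 ]
```

carry_out(motion=[0,0,0,0.008,0,-0.001,1,0,0,0,0.008,0,0,1,0,0,0,0.006,0,0,1,0,0,0,0,0,0,1])

```text
time_s: 18.3
eef_pos: [0.6105, -0.1733, 0.1384]
eef_rot: [0.531, 0.468, 0.528, -0.468]
wrist_force: [0.6, 0.1, -0.0]
opening: 0.073
```

```bash
python3 - <<'E'
from h import *
need([0.609,-0.1725,0.1176],np.radians(7)); print(ctrl.get_obs()['torque'])
E
```

```text
t 18.3 eef [ 0.6105 -0.1733  0.1384] toolyaw 7.0 q6 -0.59 open 0.073 F [ 0.6  0.1 -0. ]
turn [ 0.   0.2 -0.2] shift now-axes [ 0.0208 -0.0015 -0.001 ] shift goal-axes [ 0.0208 -0.0014 -0.0009]
[0.06190483 0.03781376 0.00237965]
```

No contact yet (bottom at about 79 mm). I shift about 2.5 mm in +y for end clearance, 1.5 mm towards the box, then continue down.

carry_out(motion=[0,0.2,-0.2,0,-0.0015,-0.0025,1,0,0,0,0.004,0,0,1,0,0,0,0.004,0,0,1,0,0,0,0,0,0,1])

```text
time_s: 18.7
eef_pos: [0.6088, -0.1705, 0.1298]
eef_rot: [0.529, 0.468, 0.53, -0.468]
wrist_force: [-0.4, 0.4, -0.2]
opening: 0.074
```

```bash
python3 - <<'E'
from h import *
need([0.609,-0.1715,0.1176],np.radians(7)); print(ctrl.get_obs()['torque'])
E
```

```text
t 18.7 eef [ 0.6088 -0.1705  0.1298] toolyaw 7.1 q6 -0.58 open 0.074 F [-0.4  0.4 -0.2]
turn [ 0.1 -0.1  0. ] shift now-axes [0.0122 0.0001 0.001 ] shift goal-axes [0.0122 0.0001 0.001 ]
[0.04215863 0.04975201 0.02594693]
```

carry_out(motion=[0,0,0,0.004,0,0.001,1,0,0,0,0.004,0,0,1,0,0,0,0,0,0,1])

```text
time_s: 19.0
eef_pos: [0.6097, -0.1712, 0.1228]
eef_rot: [0.53, 0.469, 0.53, -0.468]
wrist_force: [-1.4, 0.9, 4.4]
opening: 0.075
```

```bash
python3 - <<'E'
from h import *
need([0.609,-0.1715,0.1176],np.radians(7)); print(ctrl.get_obs()['torque'])
E
```

```text
t 19.0 eef [ 0.6097 -0.1712  0.1228] toolyaw 7.1 q6 -0.59 open 0.075 F [-1.4  0.9  4.4]
turn [ 0.1 -0.1 -0.1] shift now-axes [ 0.0052 -0.0007  0.0002] shift goal-axes [ 0.0052 -0.0007  0.0002]
[ 0.21164848  0.33379096 -0.04102214]
```

The spring pushes back at 4.4 N with about 5 mm to go. I press on in small steps.

carry_out(motion=[0,0,0,0.003,-0.0007,0,1,0,0,0,0.003,0,0,1,0,0,0,0,0,0,1])

```text
time_s: 19.3
eef_pos: [0.6099, -0.1713, 0.119]
eef_rot: [0.531, 0.469, 0.529, -0.467]
wrist_force: [-2.1, 2.1, 6.4]
opening: 0.075
```

```bash
python3 - <<'E'
from h import *
need([0.609,-0.1715,0.1176],np.radians(7)); print(ctrl.get_obs()['torque'])
E
```

```text
t 19.3 eef [ 0.6099 -0.1713  0.119 ] toolyaw 7.1 q6 -0.59 open 0.075 F [-2.1  2.1  6.4]
turn [ 0.1 -0.  -0.2] shift now-axes [ 0.0014 -0.0009  0.0001] shift goal-axes [ 0.0014 -0.0009  0.0001]
[0.38574521 0.5611465  0.01524473]
```

carry_out(motion=[0,0,-0.2,0.003,-0.001,0,1,0,0,0,0.002,0,0,1,0,0,0,0,0,0,1])

```text
time_s: 19.6
eef_pos: [0.6105, -0.1713, 0.1186]
eef_rot: [0.531, 0.469, 0.529, -0.467]
wrist_force: [-3.1, 2.8, 6.7]
opening: 0.073
```

```bash
python3 - <<'E'
from h import *
need([0.609,-0.1715,0.1176],np.radians(7)); print(ctrl.get_obs()['torque'])
E
```

```text
t 19.6 eef [ 0.6105 -0.1713  0.1186] toolyaw 7.1 q6 -0.59 open 0.073 F [-3.1  2.8  6.7]
turn [ 0.1  0.1 -0.2] shift now-axes [ 0.001  -0.0015  0.    ] shift goal-axes [ 0.001  -0.0015  0.    ]
[ 0.50293181  0.90006555 -0.03164728]
```

carry_out(motion=[0,0,0,0.003,-0.002,-0.0015,1,0,0,0,0.006,0,0,1])

```text
time_s: 19.8
eef_pos: [0.6123, -0.172, 0.1171]
eef_rot: [0.535, 0.469, 0.525, -0.467]
wrist_force: [-7.9, 7.7, 44.2]
opening: 0.076
```

```bash
python3 - <<'E'
from h import *
need([0.609,-0.1715,0.1176],np.radians(7)); print(ctrl.get_obs()['torque'])
E
```

```text
t 19.8 eef [ 0.6123 -0.172   0.1171] toolyaw 7.1 q6 -0.58 open 0.076 F [-7.9  7.7 44.2]
turn [ 0.1  0.4 -0.7] shift now-axes [-0.0005 -0.0032 -0.0009] shift goal-axes [-0.0005 -0.0032 -0.0009]
[ 1.41915869  1.93949397 -0.03675058]
```

44 N and a hard stop at z = 0.117, the predicted home height of 0.1176. I ease to a moderate press and take out the side load.

carry_out(motion=[0,0.4,-0.7,0.002,-0.0025,-0.001,1,0,0,0,0.0025,0,0,1])

```text
time_s: 20.0
eef_pos: [0.6117, -0.1722, 0.1179]
eef_rot: [0.532, 0.468, 0.528, -0.467]
wrist_force: [-4.9, 3.3, 10.1]
opening: 0.071
```

```bash
python3 - <<'E'
from h import *
need([0.609,-0.1715,0.1176],np.radians(7)); print(ctrl.get_obs()['torque'])
for c in ['side','wrist','scene']:
    Tm=T(c); im=ctrl.camera(c); cv2.imwrite(f'pics/{c}8.png',im)
    for t in ['holder_mid','holder']:
        for d in ctrl.landmark_of(c,t)[:3]: print(c,t,round(d['conf'],2),w(Tm,d['point']).round(4))
a=cv2.imread('pics/wrist8.png')[60:260,220:420]; b=cv2.imread('pics/scene8.png')[150:280,180:310]
cv2.imwrite('pics/c8.png',np.hstack([cv2.resize(a,(400,400),interpolation=3),cv2.resize(b,(400,400),interpolation=3)]))
need([0.609,-0.1715,0.1176],np.radians(7)); print(ctrl.get_obs()['torque'])
E
```

```text
t 20.0 eef [ 0.6117 -0.1722  0.1179] toolyaw 7.2 q6 -0.59 open 0.071 F [-4.9  3.3 10.1]
turn [ 0.2  0.2 -0.2] shift now-axes [ 0.0003 -0.0026 -0.0011] shift goal-axes [ 0.0003 -0.0026 -0.0011]
[0.61148092 1.05654677 0.13705031]
side holder_mid 0.66 [ 0.6093 -0.1742  0.1042]
side holder_mid 0.57 [0.3725 0.1564 0.0303]
side holder_mid 0.56 [0.625  0.2308 0.0616]
side holder 0.77 [ 0.6083 -0.1771  0.0593]
side holder 0.67 [ 0.6257  0.2297 -0.0008]
side holder 0.66 [ 0.367   0.153  -0.0021]
wrist holder_mid 0.29 [ 0.6079 -0.1707  0.06  ]
wrist holder 0.72 [ 0.6095 -0.1712  0.0564]
scene holder_mid 0.85 [ 0.6086 -0.1717  0.1066]
scene holder_mid 0.75 [0.6236 0.2309 0.0651]
scene holder_mid 0.73 [0.3635 0.1517 0.0321]
scene holder 0.81 [ 0.61   -0.1759  0.0598]
scene holder 0.74 [0.6252 0.23   0.0029]
scene holder 0.56 [3.663e-01 1.548e-01 2.000e-04]
t 20.45 eef [ 0.6115 -0.1721  0.1175] toolyaw 7.2 q6 -0.59 open 0.073 F [-4.3  1.3 10.7]
turn [ 0.2  0.2 -0.2] shift now-axes [-0.0001 -0.0024 -0.0009] shift goal-axes [-0.0001 -0.0024 -0.0009]
[0.56920836 0.78810035 0.17289172]
```

View pics/c8.png

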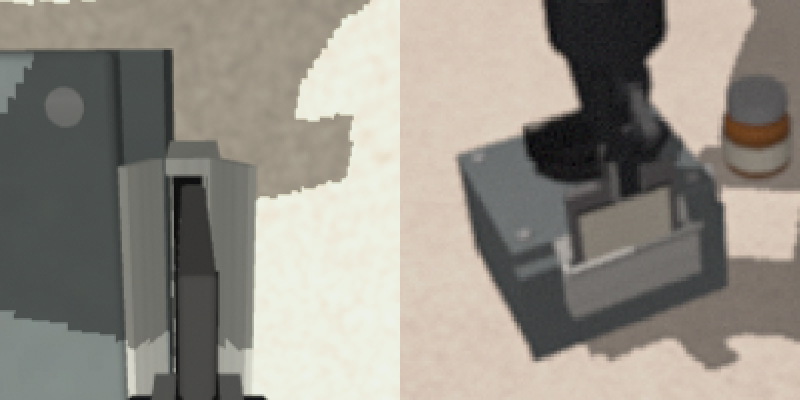

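The holder is behind the lip and upright, with its lower edge measured at 56-60 mm against 58 mm home. Force is 10.7 N, and I press slightly more for margin with less side load.

carry_out(motion=[0,0.2,-0.2,0.004,-0.002,-0.001,1])

```text
time_s: 20.55
eef_pos: [0.6114, -0.1722, 0.1173]
eef_rot: [0.532, 0.468, 0.529, -0.467]
wrist_force: [-3.2, 3.2, 25.7]
opening: 0.074
```

```bash
python3 - <<'E'
from h import *
need([0.609,-0.1715,0.1176],np.radians(7)); ctrl.camera('side')
for i in range(6): ctrl.camera('side')
need([0.609,-0.1715,0.1176],np.radians(7)); print(ctrl.get_obs()['torque'])
E
```

```text
t 20.55 eef [ 0.6114 -0.1722  0.1173] toolyaw 7.2 q6 -0.59 open 0.074 F [-3.2  3.2 25.7]
turn [ 0.2  0.2 -0.3] shift now-axes [-0.0003 -0.0023 -0.001 ] shift goal-axes [-0.0003 -0.0023 -0.001 ]
t 20.9 eef [ 0.6114 -0.1721  0.1174] toolyaw 7.2 q6 -0.59 open 0.076 F [-3.2  2.4 18.1]
turn [ 0.2  0.2 -0.3] shift now-axes [-0.0002 -0.0023 -0.0009] shift goal-axes [-0.0002 -0.0023 -0.0009]
[0.64147662 0.68219751 0.10733206]
```

The press holds steady at 18 N against the stop, well above the 8 N spring. I hand in.

```bash
python3 -c "
from h import *
print(ctrl.hand_in())"
```

```text
the job is handed in; nothing more can be done
None
```

The handle is off, and the label holder is seated behind the lip, still gripped and pressed down. I handed the job in at about 21 s; hand-in reports no verdict.

- **Handle:** I turned the bar a quarter turn clockwise until it pushed back with 0.37 N m at the end stop. The side camera then showed it parallel to the channel. My first grasp missed the bar because the moves drifted. The fingers shut beside it with no measurable force and the bar had not turned, so I backed off and regrasped.
- **Holder:** I took the middle-sized one from the wooden block and pushed it upright into the channel until it hit a firm stop. The gripper stopped at 117.4 mm; the height I had worked out for fully home was 117.6 mm. The networks put its lower edge at 56 to 60 mm, where fully home is 58 mm.
- **Force while seating:** The wrist force peaked briefly at 44 N, pushed through the gripped holder, then settled. At hand-in it was a steady 18 N, against the spring's 8 N.
- **What was not perfect:** A side load of about 3 to 4 N against the lip remained, with the gripper about 2 mm off the estimated channel middle. One low-confidence wrist reading (0.29) of the holder's mid-point disagreed with the other cameras, and I set it aside.
- **Tin, jar, tape and brush:** I did not touch them and felt no unexpected contact, but I did not re-measure them at the end.

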